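Layer drilled plates with a separator sheet

TASK

The grey tray in the middle of the bench holds one aluminium plate with two holes. Lay the full-size dark brown hardboard sheet squarely on that plate as a separator, then lay the other two-hole plate on the sheet, lined up with the plate below. Set both down gently rather than dropping them and leave the tray's plate in its place; the short sheet and the short one-hole plate are not the right ones.

Things in the scene. Friction and masses are not known exactly. Their poses are not given: they have to be found in the camera images.
- lower_mid (a point): Centre (half-way up) of the plate already in the tray: aluminium, 50 (its x) x 110 (its y) x 16 mm (z up), two 16 mm holes 38 mm either side of the centre along y, 0.23 kg. It lies flat in a fixed grey plastic tray (66 x 126 mm outside, floor 8 mm thick, low lip whose top is 14 mm above the bench), so its underside is 8 mm and its top 24 mm above the bench; it is loose with 3 mm play to the lip.
- sheet_mid (a point): Centre (half-way up) of the full-size separator sheet: stiff dark brown hardboard, 60 (its x) x 120 (its y) x 6 mm (z up), about 40 g. It starts lying flat on a fixed wooden rest block 30 (x) x 50 (y) x 20 mm high under its middle, so its underside is 20 mm above the bench and its long edges overhang the block by 15 mm. A shorter sheet, 60 x 70 mm, lies on a like block elsewhere and is not wanted.
- upper_mid (a point): Centre (half-way up) of the plate to be stacked: a twin of the plate in the tray, aluminium, 50 (its x) x 110 (its y) x 16 mm (z up), two holes, about 0.23 kg. It starts lying flat on the bench itself. A shorter plate, 50 x 65 mm with one hole, also lies on the bench and is not wanted.
There are look-alikes about, which are no part of the job. What is shaped like the part that bears lower_mid but red or yellow is not meant.

How it is judged:
By the outcome, as a careful person would: the job done as asked, in the order asked, and still so for the second after the job is handed in, with the robot touching nothing.
It also fails if it takes over 53 s, if anything falls off the work surface, if the arm or the gripper's body presses on something with over 40 N, if the wrist force passes 120 N, or if a joint passes its speed limit or range.

ROBOT

A 6-joint arm with a two-finger parallel gripper is mounted at the origin on the work surface. World frame = base frame: x ahead of the robot, y to its left, z up, the work surface at z = 0. Lengths are in mm, angles in rad, forces in N, time in s.
With the tool pointing down it reaches from about 350 to 875 mm from the base axis. Payload 4.2 kg.
Tool frame: the origin (TCP) lies at the very end of the fingers, on their centre line; the grasp point (between the pads) lies arm.hold_point_z behind it (arm.hold_point_z is the distance from the TCP to the grasp point, in mm); z points along the fingers, y is the direction in which the jaws open and shut (so a half turn about z gives the same grasp; the last joint's range is limited). The gripper opens to 85 mm and grips with 20 to 120 N. Pads are 22 mm wide; open, the fingers measure 114 mm over their backs; the gripper's body (76 mm by 85 mm) begins 54 mm behind the grasp point. The pads swing forward as they close: fully open they stand 13 mm farther back than shut.
Start: joints at [-0.995, 0.385, 0.008, 0, -1.194, -0.259], TCP at [194.72, -593.872, 231.312] pointing down, gripper open.
Joint ranges: [-3.14, 3.14], [-1.21, 2.06], [-1.07, 1.41], [-3.16, 2.05], [-2.99, -0.16], [-3.1, 3.1]. Speed limits (rad/s): [2.79, 2.79, 3.14, 3.14, 3.14, 3.14].

INTERFACE

Orientations are given as a unit quaternion [x, y, z, w].
In Python, from bench import arm gives the robot as it stands.
- The arm moves only by the tool step_arm, never from a script. Its argument "series" is a list of rows, each a list of 6 numbers: the shift along the world's x, y, z scaled (see below), then the turn, a rotation vector about the world's x, y, z scaled (see below). A call has 1 to 12 rows; each row is the pose to reach, as a shift and turn from the pose commanded when the call began; what a row does not reach only later rows make up. The controller multiplies each number of a shift by 400 mm and each number of a turn by pi/2 rad. A row lasts 1/12 s, in which the tool goes at most 41.7 mm and 7.16 degrees, less where a joint would pass 70% of its speed; a pose out of reach is approached as far as the arm can. A call with a number of a shift or a turn outside -1 to 1 is refused whole. A call with a gripper value outside its range is refused whole. "jaw" is the opening, from -1 (shut) to 1 (fully open), set as the call begins (left out, the last holds). The fingers move at their own pace and stop on an object; the grip force is fixed at half the most. Time passes only in rows, so rows that repeat a pose let the fingers close. It gives the time, the measured TCP pose, the force and the opening at its end, in the units of the state.
- arm.read_state(): the state, without advancing time (a new reading comes with each control period).
- arm.get_image(name): name is "scene" or "top" or "wrist"; returns a dict with "image" (384x512x3 uint8, red, green, blue), "camera_matrix" (3x3 intrinsics, pixels), "world_from_camera" (4x4, takes a point from camera to world coordinates). Camera axes: x right, y up, looking along -z (the intrinsics and any distortion apply to the point x, -y, -z); pixel columns grow to the right and rows downward; lengths in mm; the calibration is good to about 2 mm. A picture is of the moment at which its call begins. There is no depth.
- arm.job_done(): hands the job in, once; it reports no verdict.
The state is a dict: "clock": time; "joints": joint angles; "joint_vel": joint speeds; "joint_efforts": joint torques, N m; "position": TCP position; "ee_rot": TCP orientation; "contact_force": force on the tool from outside, world axes, zero at the start; "wrist_torque": the same for the moment, N m; "gripper_width": finger opening in mm.
Only numpy, scipy, OpenCV 4.12 (cv2) and the standard library are available. Lean on these libraries where they do the work, as an engineer would, in place of code of your own. Each camera call takes 0.05 s, during which the arm holds its last target.

## Working session

There is one attempt and no reset: what is moved stays moved. The work goes in short steps, Python scripts to look and compute and a tool call to move; the robot and the scene stay as the last step left them, time stands still between calls to the robot, and variables do not carry over. Pictures are saved under pics/ and viewed, and the job is handed in when it is done.

Besides the shell and the picture viewer there is one more tool, called after "Emit:" in YAML: its name, and indented under it one key for each argument. step_arm: Moves the arm, as the interface text tells. Shifts and turns lie within -1 to 1; 1 stands for 400 mm of shift or pi/2 rad of turn. Its arguments: {"type":"object","properties":{"series":{"type":"array","items":{"type":"array","items":{"type":"number","minimum":-1,"maximum":1}}},"jaw":{"type":"number"}},"required":["series"]}

```bash
ls; mkdir -p pics; python3 - <<'E'
from bench import arm
import cv2,pickle
s=arm.read_state();print(s, arm.hold_point_z)
for n in ["scene","top","wrist"]:
    d=arm.get_image(n);cv2.imwrite(f"pics/{n}0.png",d["image"][:,:,::-1]);pickle.dump(d,open(f"pics/{n}0.pkl","wb"))
    print(n,{k:v for k,v in d.items() if k!="image"})
E
```

```text
pics
{'clock': 0.0, 'joints': array([-9.95408004e-01,  3.85578312e-01,  6.62941583e-03, -5.14553005e-04,
       -1.19400427e+00, -2.58584924e-01]), 'joint_vel': array([-0.00256876,  0.00030786, -0.00034863, -0.00012194, -0.00029615,
        0.0022064 ]), 'joint_efforts': array([ 1.35684939e-03, -3.92292452e+01,  1.88399005e+01,  4.18631986e+00,
       -4.68023994e-03, -9.97999507e-06]), 'position': array([ 194.53757512, -593.33745659,  230.2075517 ]), 'ee_rot': array([-1.57646289e-01,  9.87495027e-01,  1.08286321e-03, -2.18132017e-04]), 'contact_force': array([ 0.26102521,  0.28869874, -0.48352197]), 'wrist_torque': array([ 0.00341373,  0.00558533, -0.01450209]), 'gripper_width': 85.52806685754823} 18.700000000000003
scene {'camera_matrix': array([[397.2218371 ,   0.        , 259.19958734],
       [  0.        , 397.2218371 , 193.39402981],
       [  0.        ,   0.        ,   1.        ]]), 'world_from_camera': array([[-5.78362942e-01, -6.25434143e-01,  5.23763725e-01,
         9.29167696e+02],
       [ 8.15722372e-01, -4.50985565e-01,  3.62227874e-01,
         3.15117026e+02],
   
[... 550 characters left out ...]
608375e-02,  5.87147436e-02,  9.97730506e-01,
         1.04362366e+03],
       [ 0.00000000e+00,  0.00000000e+00,  0.00000000e+00,
         1.00000000e+00]])}
wrist {'camera_matrix': array([[288.17625957,   0.        , 252.36629613],
       [  0.        , 288.17625957, 192.33449203],
       [  0.        ,   0.        ,   1.        ]]), 'world_from_camera': array([[-3.12392669e-01, -9.07526608e-01, -2.80724557e-01,
         1.23501080e+02],
       [ 9.49951227e-01, -2.97859292e-01, -9.41939906e-02,
        -6.17834929e+02],
       [ 1.86713485e-03, -2.96100150e-01,  9.55155074e-01,
         3.73328066e+02],
       [ 0.00000000e+00,  0.00000000e+00,  0.00000000e+00,
         1.00000000e+00]])}
```

View pics/top0.png

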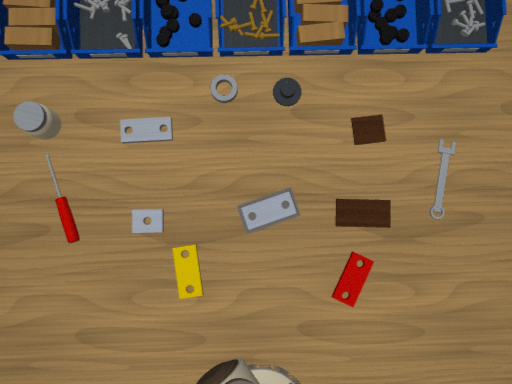

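View pics/scene0.png

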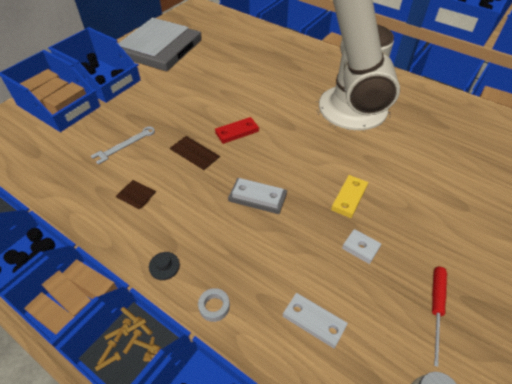

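View pics/wrist0.png

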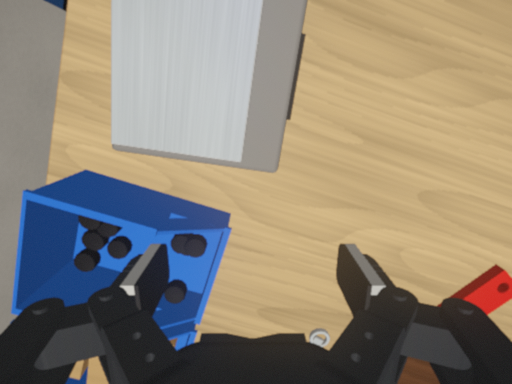

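```bash
python3 - <<'E'
import cv2,numpy as np
a=cv2.imread("pics/top0.png");b=cv2.imread("pics/scene0.png")
def c(im,x,y,w,h):return cv2.resize(im[y:y+h,x:x+w],(400,280),interpolation=cv2.INTER_CUBIC)
t=np.hstack([c(a,230,180,80,56),c(a,322,185,80,56)])
u=np.hstack([c(a,106,102,80,56),c(b,218,167,80,56)])
cv2.imwrite("pics/crop0.png",np.vstack([t,u]))
E
```

```text
(no output)
```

View pics/crop0.png

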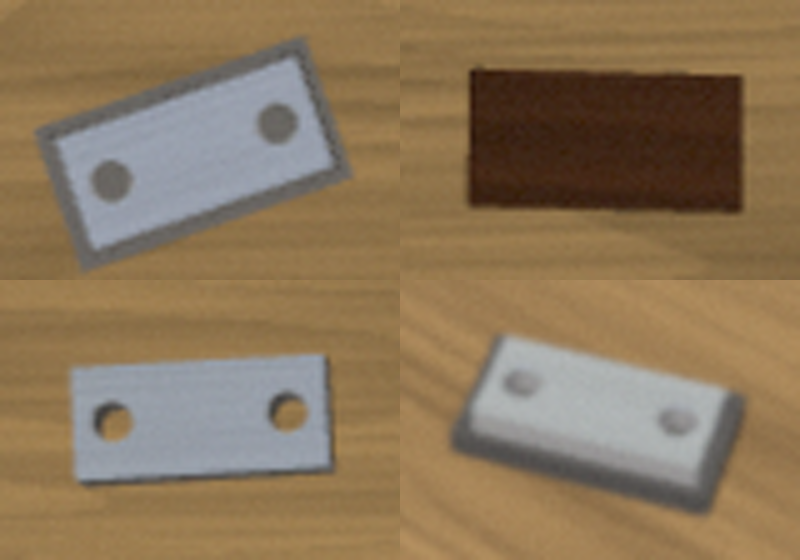

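```bash
cat > h.py <<'E'
import cv2,numpy as np,pickle
from scipy.optimize import least_squares
def project(d,P):
    T=np.linalg.inv(d["world_from_camera"]);P=np.atleast_2d(P)
    c=P@T[:3,:3].T+T[:3,3]
    K=d["camera_matrix"];return np.c_[K[0,2]+K[0,0]*c[:,0]/-c[:,2],K[1,2]+K[1,1]*-c[:,1]/-c[:,2]]
def ray(d,uv,z):
    K=d["camera_matrix"];T=d["world_from_camera"]
    uv=np.atleast_2d(uv).astype(float)
    r=np.c_[(uv[:,0]-K[0,2])/K[0,0],-(uv[:,1]-K[1,2])/K[1,1],-np.ones(len(uv))]@T[:3,:3].T
    o=T[:3,3];return o+r*((z-o[2])/r[:,2])[:,None]
def rectworld(d,mask,z):
    """largest blob -> contour -> world plane -> minAreaRect: centre, dims(short,long), yaw of long axis"""
    cs,_=cv2.findContours(mask,cv2.RETR_EXTERNAL,cv2.CHAIN_APPROX_NONE)
    return max(cs,key=cv2.contourArea)[:,0,:].astype(float)
def fit(d,cnt,z):
    w=ray(d,cnt,z)[:,:2].astype(np.float32)
    (c,s,a)=cv2.minAreaRect(w);a=np.radians(a)
    if s[0]<s[1]: a+=np.pi/2;s=s[::-1]
    a=(a+np.pi/2)%np.pi-np.pi/2
    return np.array(c),np.array(s),a
E
python3 - <<'E'
from h import *
d=pickle.load(open("pics/top0.pkl","rb"));im=d["image"]
S=8
def seg(x,y,w,h,f):
    c=cv2.resize(im[y:y+h,x:x+w],None,fx=S,fy=S,interpolation=cv2.INTER_CUBIC).astype(int)
    m=f(c).astype(np.uint8)*255
    cnt=rectworld(d,m,0)
    return (cnt+.5)/S-.5+[x,y]
r=lambda c:c[...,0]; 
al=lambda c:(c[...,2]>c[...,0]-2)&(c[...,2]>135)
dk=lambda c:(c[...,0]<110)
for n,b,f,z in [("lower",(230,180,80,56),al,24),("upper",(106,102,80,56),al,16),("sheet",(322,185,80,56),dk,26)]:
    print(n,fit(d,seg(*b,f),z))
g=lambda c:(abs(c[...,0]-c[...,2])<35)&(c[...,2]>80)
print("tray",fit(d,seg(230,180,80,56,g),14))
# holes
for n,(ox,oy),pts,z in [("lower",(230,180),[(112,181),(278,124)],24),("upper",(106,102),[(113,141),(289,132)],8)]:
    w=ray(d,(np.array(pts)/5)-.4+[ox,oy],z);v=w[0]-w[1];print(n,w.mean(0),np.linalg.norm(v),np.degrees(np.arctan2(v[1],v[0])))
E
```

```text
lower (array([439.74441528, -30.07608795]), array([110.99427032,  50.56732178]), np.float64(-1.2605753440559262))
upper (array([623.96972656, 233.20336914]), array([109.31204987,  49.26291656]), np.float64(-1.534936009673193))
sheet (array([ 428.6468811 , -235.12045288]), array([121.74475861,  62.01208115]), np.float64(1.5156485190479172))
tray (array([439.84075928, -30.2324295 ]), array([126.5478363 ,  66.47598267]), np.float64(-1.2585728799427822))
lower [439.8589331  -30.51676165  24.        ] 76.1374709469112 107.45410303241532
upper [625.84548042 234.54372094   8.        ] 77.04119484369757 91.84817419600607
```

```bash
python3 - <<'E'
from h import *
from scipy.spatial.transform import Rotation as R
d=pickle.load(open("pics/wrist0.pkl","rb"))
p=np.array([194.54,-593.34,230.2]);r=R.from_quat([-.15765,.9875,.00108,-.00022]).as_matrix()
im=d["image"][:,:,::-1].copy()
for dz,c in [(0,(0,0,255)),(-13,(0,255,0)),(-31,(255,0,0))]:
  for s in (-1,1):
    for x in(-11,11):
      q=project(d,p+r@np.array([x,s*42.7,dz]))[0];print(dz,s,x,q);cv2.circle(im,tuple(int(v) for v in q),2,c,-1)
cv2.imwrite("pics/tip.png",im[150:])
E
```

```text
0 -1 -11 [177.92752039 263.11526358]
0 -1 11 [174.85669568 227.1862366 ]
0 1 -11 [329.63913946 263.28845327]
0 1 11 [332.91749728 227.36673712]
-13 -1 -11 [171.74903896 276.38939073]
-13 -1 11 [168.13112462 237.95050464]
-13 1 -11 [336.03574884 276.57691167]
-13 1 11 [339.88909935 238.14662645]
-31 -1 -11 [161.28407957 298.87277973]
-31 -1 11 [156.63206602 256.35473348]
-31 1 -11 [346.8701639  299.08456615]
-31 1 11 [351.80880506 256.57755626]
```

View pics/tip.png

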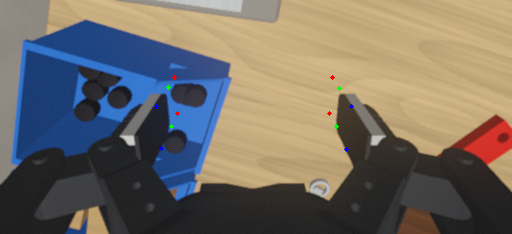

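Emit:
step_arm:
  series:
    - [0.585,0.897,-0.1,0,0,0.763]
    - [0.585,0.897,-0.1,0,0,0.763]
    - [0.585,0.897,-0.1,0,0,0.763]
    - [0.585,0.897,-0.1,0,0,0.763]
    - [0.585,0.897,-0.1,0,0,0.763]
    - [0.585,0.897,-0.1,0,0,0.763]
    - [0.585,0.897,-0.1,0,0,0.763]
    - [0.585,0.897,-0.1,0,0,0.763]
    - [0.585,0.897,-0.1,0,0,0.763]
    - [0.585,0.897,-0.1,0,0,0.763]
    - [0.585,0.897,-0.1,0,0,0.763]
    - [0.585,0.897,-0.1,0,0,0.763]
  jaw: 1

```text
clock: 1.15
position: [430.1, -232.5, 190.9]
ee_rot: [-0.689, 0.725, 0.0, -0.0]
contact_force: [-0.3, -0.2, 0.1]
gripper_width: 85.4
```

```bash
python3 - <<'E'
from h import *
from bench import arm
d=arm.get_image("wrist");s=arm.read_state();pickle.dump((d,s),open("pics/w1.pkl","wb"))
print(s["position"],s["ee_rot"],s["joint_vel"])
cv2.imwrite("pics/w1.png",d["image"][:,:,::-1])
im=d["image"].astype(int)
m=((im[...,0]<115)&(im[...,0]>im[...,2]+20)).astype(np.uint8)*255
m[260:]=0
c=rectworld(d,m,0);print(len(c),c.min(0),c.max(0));print(fit(d,c,26))
E
```

```text
[ 429.23834371 -233.71769157  190.9942747 ] [-6.88379504e-01  7.25350590e-01  3.61092273e-04 -2.24899264e-04] [-0.04585397 -0.00471397 -0.00188116  0.00309726 -0.00512886  0.00974361]
506 [226. 118.] [280. 222.]
(array([ 429.64282227, -235.54534912]), array([116.50405121,  57.1363678 ]), np.float64(1.5209576638390447))
```

View pics/w1.png

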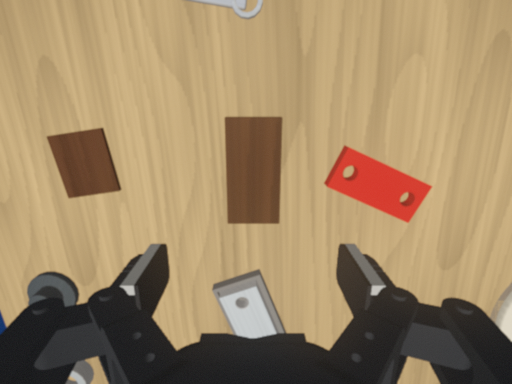

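Emit:
step_arm:
  series:
    - [0.001,-0.0005,-0.1,0,0,0]
    - [0.001,-0.0005,-0.2,0,0,0]
    - [0.001,-0.0005,-0.29,0,0,0]
    - [0.001,-0.0005,-0.36,0,0,0]
    - [0.001,-0.0005,-0.41,0,0,0]
    - [0.001,-0.0005,-0.44,0,0,0]
    - [0.001,-0.0005,-0.456,0,0,0]
    - [0.001,-0.0005,-0.456,0,0,0]
    - [0.001,-0.0005,-0.456,0,0,0]
    - [0.001,-0.0005,-0.456,0,0,0]

```text
clock: 2.03
position: [429.8, -235.8, 9.9]
ee_rot: [-0.687, 0.727, -0.001, 0.001]
contact_force: [-0.1, -0.1, 1.0]
gripper_width: 85.7
```

```bash
python3 - <<'E'
from h import *
from bench import arm
d=arm.get_image("scene");w=arm.get_image("wrist");s=arm.read_state()
print(s["position"],s["ee_rot"],s["contact_force"])
a=cv2.resize(d["image"][90:210,120:280],(800,600),interpolation=cv2.INTER_CUBIC)
cv2.imwrite("pics/s2.png",a[:,:,::-1]);cv2.imwrite("pics/w2.png",w["image"][:,:,::-1])
E
```

```text
[ 429.8559796  -235.60828287   10.03322316] [-0.68715319  0.72651142 -0.00105521  0.00073667] [-1.16373497  0.24630577 -0.41988202]
```

View pics/s2.png

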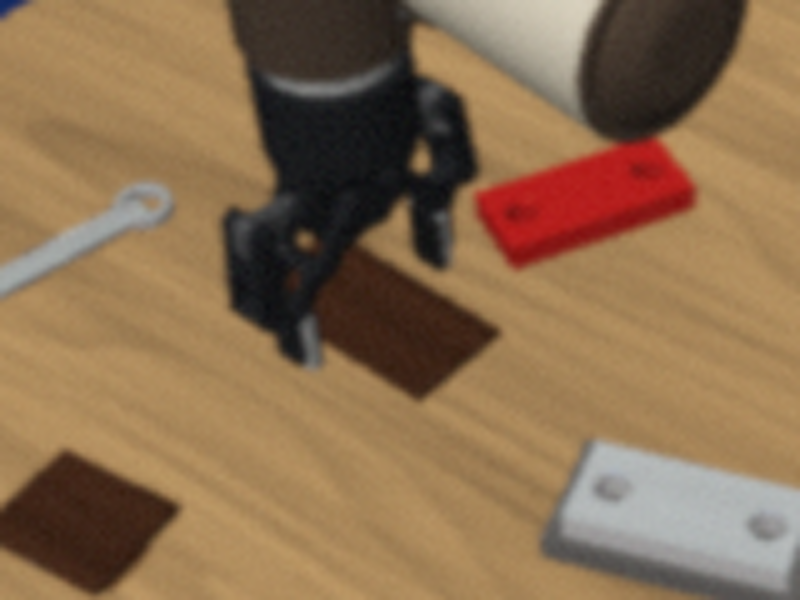

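View pics/w2.png

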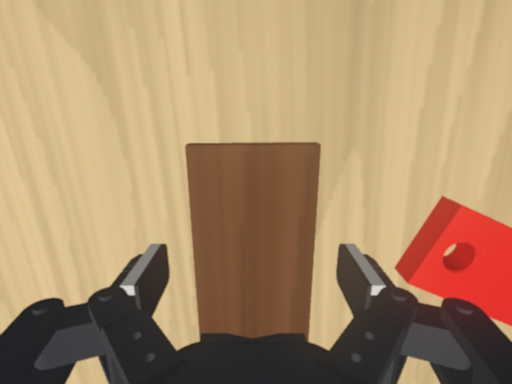

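Emit:
step_arm:
  series:
    - [0,0,0,0,0,0]
    - [0,0,0,0,0,0]
    - [0,0,0,0,0,0]
    - [0,0,0,0,0,0]
    - [0,0,0,0,0,0]
    - [0,0,0,0,0,0]
    - [0,0,0,0,0,0]
    - [0,0,0,0,0,0]
  jaw: -1

```text
clock: 2.8
position: [429.7, -235.3, 10.0]
ee_rot: [-0.687, 0.726, -0.001, 0.0]
contact_force: [-1.4, -0.1, 6.6]
gripper_width: 58.2
```

```bash
python3 - <<'E'
from h import *
from bench import arm
d=arm.get_image("scene");w=arm.get_image("wrist");s=arm.read_state()
print(s["position"],s["ee_rot"],s["contact_force"],s["gripper_width"])
a=cv2.resize(d["image"][90:210,120:280],(800,600),interpolation=cv2.INTER_CUBIC)
cv2.imwrite("pics/s3.png",a[:,:,::-1]);cv2.imwrite("pics/w3.png",w["image"][:,:,::-1])
E
```

```text
[ 429.62006178 -235.33342083   10.00639967] [-6.87474274e-01  7.26208401e-01 -6.26903207e-04  2.98028859e-04] [-0.78162612  0.28058776  6.87001768] 58.24291920672262
```

View pics/s3.png

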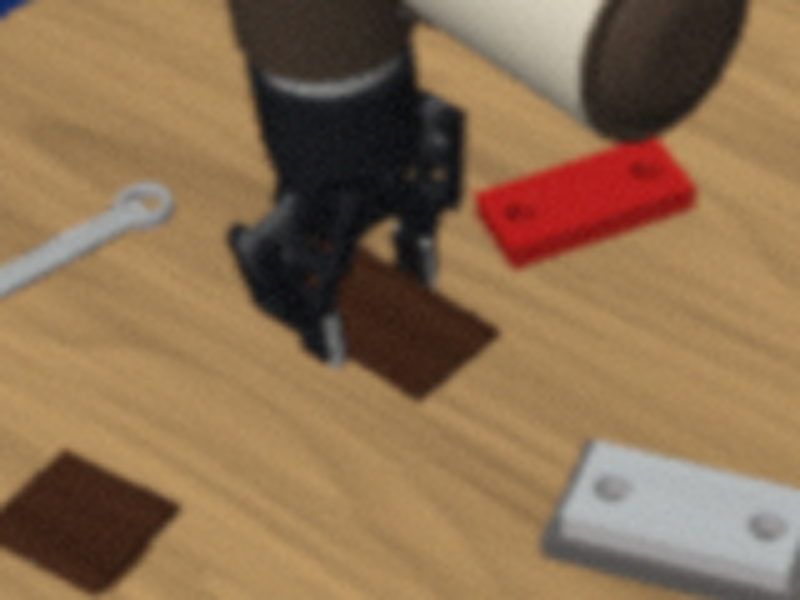

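View pics/w3.png

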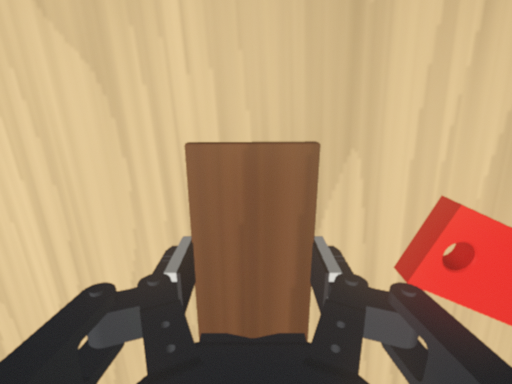

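```bash
python3 - <<'E'
from h import *
d=pickle.load(open("pics/scene0.pkl","rb"));im=d["image"]
S=8
def seg(x,y,w,h,f):
    c=cv2.resize(im[y:y+h,x:x+w],None,fx=S,fy=S,interpolation=cv2.INTER_CUBIC).astype(int)
    c=rectworld(d,f(c).astype(np.uint8)*255,0); return (c+.5)/S-.5+[x,y]
dk=lambda c:(c[...,0]<110)
g=lambda c:(abs(c[...,0]-c[...,2])<30)&(c[...,2]>60)
c=seg(160,125,70,50,dk);print("sheet",fit(d,c,26))
a=cv2.resize(im[170:220,222:294],None,fx=11,fy=11,interpolation=cv2.INTER_CUBIC);cv2.imwrite("pics/s0tray.png",a[:,:,::-1])
E
```

```text
sheet (array([ 431.18121338, -231.67303467]), array([124.85301208,  63.9018631 ]), np.float64(1.513009459565703))
```

View pics/s0tray.png

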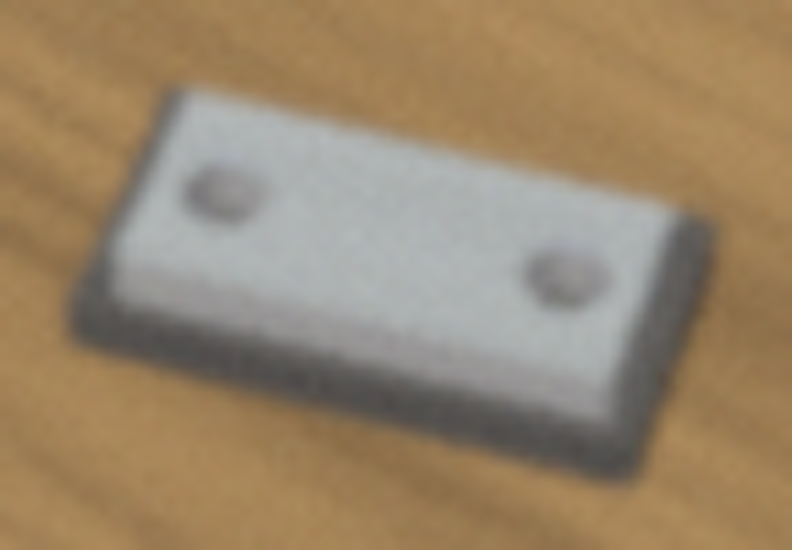

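Emit:
step_arm:
  series:
    - [0,0,0.01,0,0,0]
    - [0,0,0.03,0,0,0]
    - [0,0,0.07,0,0,0]
    - [0,0,0.13,0,0,0]
    - [0,0,0.2,0,0,0]
    - [0,0,0.25,0,0,0]
    - [0,0,0.25,0,0,0]

```text
clock: 3.48
position: [432.0, -236.1, 113.8]
ee_rot: [-0.688, 0.726, -0.004, 0.002]
contact_force: [0.3, 0.4, -0.1]
gripper_width: 58.0
```

```bash
python3 - <<'E'
from h import *
d=pickle.load(open("pics/scene0.pkl","rb"))
p=np.array([(187,90),(676,208),(610,378),(116,258)])/11-.45+[222,170]
w=ray(d,p,24)[:,:2];print(w,w.mean(0),np.linalg.norm(w-np.roll(w,1,0),axis=1)); v=w[1]-w[0]+w[2]-w[3];print(np.degrees(np.arctan2(v[1],v[0])))
from bench import arm
w=arm.get_image("wrist");s=arm.read_state();pickle.dump((w,s),open("pics/w4.pkl","wb"))
print(s["position"],s["ee_rot"],s["contact_force"],s["gripper_width"])
cv2.imwrite("pics/w4.png",w["image"][:,:,::-1])
E
```

```text
[[434.14181358 -88.28469753]
 [399.88558848  16.96462197]
 [446.57067877  31.12966657]
 [480.87962395 -71.61738515]] [440.36942619 -27.95194854] [ 49.62078415 110.68382092  48.78674148 108.3238679 ]
108.24459680607923
[ 430.62670914 -235.55069606  111.62091878] [-0.68731408  0.72635392 -0.00250451  0.00175286] [ 0.01722201  0.13163849 -1.05221993] 58.19211311433482
```

View pics/w4.png

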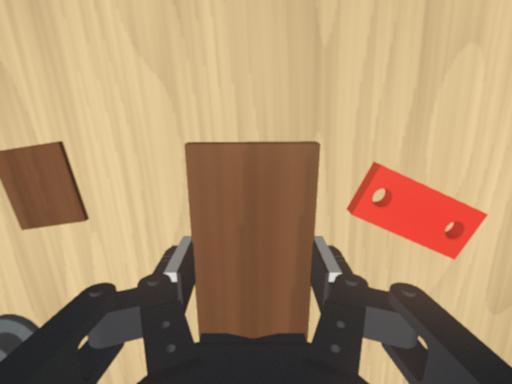

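```bash
python3 - <<'E'
from h import *
from scipy.spatial.transform import Rotation as R
w,s=pickle.load(open("pics/w4.pkl","rb"))
T=np.eye(4);T[:3,:3]=R.from_quat(s["ee_rot"]).as_matrix();T[:3,3]=s["position"]
E=np.linalg.inv(T)@w["world_from_camera"];np.save("E.npy",E)
yaw=np.radians(17.75);x=np.array([np.cos(yaw),np.sin(yaw),0]);y=np.array([-x[1],x[0],0]);c=np.array([440,-30.3,0])
dy=np.radians(20.9);Rn=R.from_rotvec([0,0,dy]).as_matrix()@R.from_quat([-.6875,.7262,0,0]).as_matrix()
cor=[c+a*x+b*y+[0,0,24] for a in(-25,25) for b in(-55,55)]
for z in(130,160,190):
  for o in (110,140,170):
    T=np.eye(4);T[:3,:3]=Rn;T[:3,3]=c+o*y+[0,0,z]
    print(z,o,T[:3,3].round(),project(dict(w,world_from_camera=T@E),np.array(cor)).round().tolist())
E
```

```text
130 110 [406.  74. 130.] [[290.0, -21.0], [285.0, 130.0], [223.0, -21.0], [226.0, 130.0]]
130 140 [397. 103. 130.] [[292.0, -71.0], [286.0, 93.0], [221.0, -71.0], [225.0, 93.0]]
130 170 [388. 132. 130.] [[294.0, -125.0], [287.0, 53.0], [220.0, -125.0], [224.0, 53.0]]
160 110 [406.  74. 160.] [[286.0, -7.0], [281.0, 127.0], [226.0, -7.0], [229.0, 127.0]]
160 140 [397. 103. 160.] [[287.0, -49.0], [282.0, 94.0], [225.0, -50.0], [228.0, 94.0]]
160 170 [388. 132. 160.] [[288.0, -96.0], [284.0, 58.0], [224.0, -96.0], [228.0, 58.0]]
190 110 [406.  74. 190.] [[282.0, 5.0], [279.0, 125.0], [229.0, 5.0], [231.0, 125.0]]
190 140 [397. 103. 190.] [[283.0, -33.0], [280.0, 95.0], [228.0, -33.0], [231.0, 95.0]]
190 170 [388. 132. 190.] [[284.0, -73.0], [281.0, 63.0], [228.0, -73.0], [230.0, 63.0]]
```

Emit:
step_arm:
  series:
    - [-0.005,0.07,0.03,0,0,0.022]
    - [-0.01,0.16,0.07,0,0,0.05]
    - [-0.018,0.26,0.1,0,0,0.08]
    - [-0.025,0.36,0.13,0,0,0.11]
    - [-0.032,0.46,0.16,0,0,0.14]
    - [-0.039,0.56,0.19,0,0,0.17]
    - [-0.046,0.66,0.22,0,0,0.2]
    - [-0.051,0.73,0.228,0,0,0.225]
    - [-0.053,0.762,0.228,0,0,0.232]
    - [-0.053,0.762,0.228,0,0,0.232]
    - [-0.053,0.762,0.228,0,0,0.232]
    - [-0.053,0.762,0.228,0,0,0.232]

```text
clock: 4.53
position: [407.2, 68.8, 199.3]
ee_rot: [0.807, -0.59, -0.001, 0.001]
contact_force: [0.4, -0.0, 0.1]
gripper_width: 58.1
```

```bash
python3 - <<'E'
from h import *
from bench import arm
w=arm.get_image("wrist");s=arm.read_state();pickle.dump((w,s),open("pics/w5.pkl","wb"))
print(s["position"],s["ee_rot"],s["contact_force"],s["gripper_width"],s["joint_vel"].round(3),s["clock"])
cv2.imwrite("pics/w5.png",w["image"][:,:,::-1])
a=cv2.resize(w["image"][0:150,156:356],(800,600),interpolation=cv2.INTER_CUBIC);cv2.imwrite("pics/w5c.png",a[:,:,::-1])
E
```

```text
[407.41068837  68.56974366 199.41667614] [ 8.07058665e-01 -5.90470497e-01 -4.30687484e-04  8.47359270e-04] [-0.08712161  0.69337452 -0.6289014 ] 57.7951829563556 [-0.009 -0.001  0.005  0.     0.001 -0.001] 4.5833
```

View pics/w5c.png

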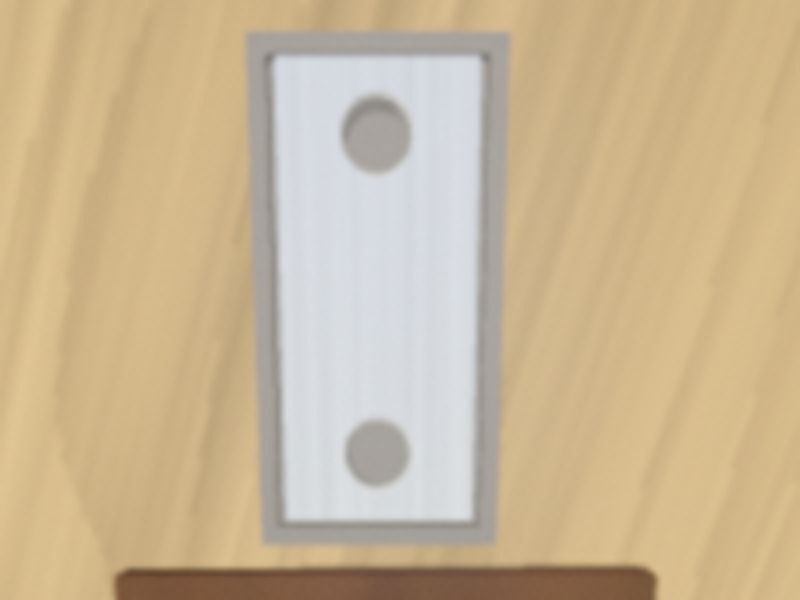

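```bash
python3 - <<'E'
from h import *
w,s=pickle.load(open("pics/w5.pkl","rb"))
f=lambda p,z:ray(w,np.array(p)/4-.375+[156,0],z)[:,:2]
def rep(n,q):
    v=q[0]-q[3]+q[1]-q[2]; print(n,q.mean(0),np.linalg.norm(q-np.roll(q,1,0),axis=1).round(1),np.degrees(np.arctan2(v[1],v[0]))%180)
rep("plate",f([(271,54),(487,54),(474,522),(283,522)],24))
rep("tray",f([(247,32),(511,32),(496,544),(263,544)],14))
h=f([(377,134),(377,453)],24);v=h[0]-h[1];print(h.mean(0),np.linalg.norm(v),np.degrees(np.arctan2(v[1],v[0]))%180)
# sheet
P=s["position"]; 
e=f([(115,570),(656,570)],P[2]+16.)
from scipy.spatial.transform import Rotation as R
Rm=R.from_quat(s["ee_rot"]).as_matrix()
print("sheet edge in tool:",(np.c_[e,[P[2]+16]*2]-P)@Rm,"jaw yaw",np.degrees(np.arctan2(Rm[1,1],Rm[0,1])))
E
```

```text
plate [440.96580924 -29.68204812] [111.3  52.4 111.3  51.8] 107.53598994559594
tray [440.9436885  -29.93737933] [125.7  65.7 125.7  65.5] 107.66982326164086
[441.5006278  -29.87811397] 75.94870601055412 107.5763670263212
sheet edge in tool: [[ 59.80776577 -30.20020452 -16.03842391]
 [ 59.8969522   28.95963331 -15.92739167]] jaw yaw -162.38086066402315
```

Emit:
step_arm:
  series:
    - [0.02,-0.06,-0.06,0,0,0]
    - [0.045,-0.13,-0.15,0,0,0]
    - [0.065,-0.19,-0.24,0,0,0]
    - [0.077,-0.23,-0.31,0,0,0]
    - [0.082,-0.248,-0.36,0,0,0]
    - [0.082,-0.248,-0.388,0,0,0]
    - [0.082,-0.248,-0.388,0,0,0]
    - [0.082,-0.248,-0.388,0,0,0]
    - [0.082,-0.248,-0.388,0,0,0]
    - [0.082,-0.248,-0.388,0,0,0]

```text
clock: 5.42
position: [441.6, -29.5, 46.0]
ee_rot: [0.808, -0.59, 0.001, -0.001]
contact_force: [-0.2, -0.1, -0.7]
gripper_width: 57.8
```

```bash
cat > look.py <<'E'
import sys
from h import *
from bench import arm
from scipy.spatial.transform import Rotation as R
t=sys.argv[1]
for n in sys.argv[2:]:
    w=arm.get_image(n);pickle.dump((w,arm.read_state()),open(f"pics/{n}_{t}.pkl","wb"));cv2.imwrite(f"pics/{n}_{t}.png",w["image"][:,:,::-1])
s=arm.read_state();Rm=R.from_quat(s["ee_rot"]).as_matrix()
print(s["clock"],s["position"].round(2),"jaw yaw",np.degrees(np.arctan2(Rm[1,1],Rm[0,1])).round(2),"toolz",Rm[:,2].round(4),s["contact_force"].round(2),s["gripper_width"].round(2),s["joint_vel"].round(3))
E
python3 look.py a wrist scene
```

```text
Traceback (most recent call last):
  File "look.py", line 9, in <module>
    print(s["clock"],s["position"].round(2),"jaw yaw",np.degrees(np.arctan2(Rm[1,1],Rm[0,1])).round(2),"toolz",Rm[:,2].round(4),s["contact_force"].round(2),s["gripper_width"].round(2),s["joint_vel"].round(3))
                                                                                                                                                            ^^^^^^^^^^^^^^^^^^^^^^^^
AttributeError: 'float' object has no attribute 'round'
```

View pics/wrist_a.png

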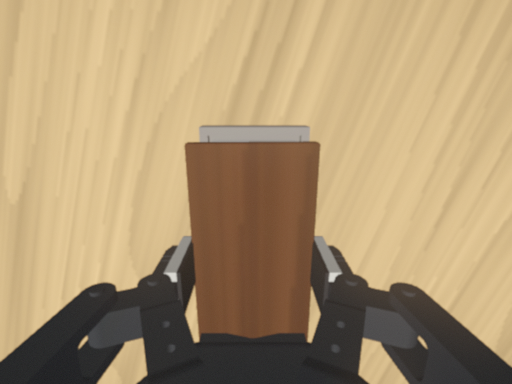

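```bash
sed -i 's/s\["gripper_width"\].round(2)/round(s["gripper_width"],2)/' look.py; python3 look.py b
```

```text
5.5167 [441.37 -29.31  45.98] jaw yaw -162.27 toolz [ 2.5e-03  7.0e-04 -1.0e+00] [ 0.15  0.72 -0.17] 57.89 [ 0.004  0.002 -0.003 -0.002  0.001  0.   ]
```

Emit:
step_arm:
  series:
    - [-0.001,-0.001,-0.02,0,0,0]
    - [-0.001,-0.001,-0.04,0,0,0]
    - [-0.001,-0.001,-0.055,0,0,0]
    - [-0.001,-0.001,-0.065,0,0,0]
    - [-0.001,-0.001,-0.07,0,0,0]
    - [-0.001,-0.001,-0.073,0,0,0]
    - [-0.001,-0.001,-0.076,0,0,0]
    - [-0.001,-0.001,-0.078,0,0,0]
    - [-0.001,-0.001,-0.078,0,0,0]
    - [-0.001,-0.001,-0.078,0,0,0]

```text
clock: 6.35
position: [440.4, -30.1, 14.1]
ee_rot: [0.807, -0.59, 0.0, -0.0]
contact_force: [-0.8, 0.1, 3.0]
gripper_width: 58.2
```

```bash
python3 look.py c scene wrist; python3 - <<'E'
import cv2
a=cv2.imread("pics/scene_c.png");cv2.imwrite("pics/sc.png",cv2.resize(a[110:230,190:350],(800,600),interpolation=cv2.INTER_CUBIC))
E
```

```text
6.45 [440.42 -30.04  14.04] jaw yaw -162.3 toolz [ 5.e-04  1.e-04 -1.e+00] [-0.97  1.31  3.71] 58.05 [ 0.001  0.001 -0.001 -0.001  0.001 -0.001]
```

View pics/sc.png

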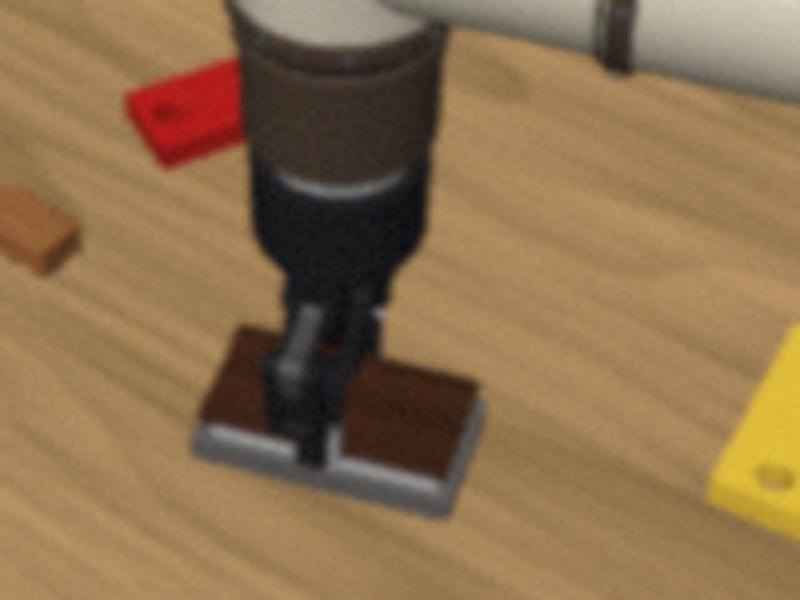

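View pics/wrist_c.png

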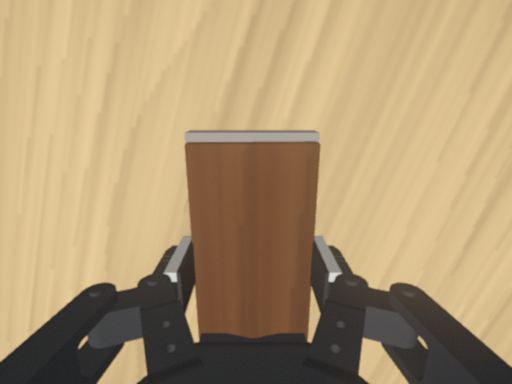

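Emit:
step_arm:
  series:
    - [0,0,0,0,0,0]
    - [0,0,0,0,0,0]
    - [0,0,0,0,0,0]
    - [0,0,0,0,0,0]
    - [0,0,0,0,0,0]
    - [0,0,0,0,0,0]
    - [0,0,0.02,0,0,0]
    - [0,0,0.06,0,0,0]
    - [0,0,0.13,0,0,0]
    - [0,0,0.22,0,0,0]
    - [0,0,0.32,0,0,0]
    - [0,0,0.41,0,0,0]
  jaw: 1

```text
clock: 7.45
position: [440.0, -30.2, 180.5]
ee_rot: [0.808, -0.59, 0.0, -0.0]
contact_force: [1.1, 0.3, 0.1]
gripper_width: 85.2
```

```bash
python3 look.py d scene wrist; python3 - <<'E'
import cv2
a=cv2.imread("pics/scene_d.png");cv2.imwrite("pics/sc.png",cv2.resize(a[110:230,190:350],(800,600),interpolation=cv2.INTER_CUBIC))
a=cv2.imread("pics/wrist_d.png");cv2.imwrite("pics/wc.png",cv2.resize(a[100:250,156:356],(800,600),interpolation=cv2.INTER_CUBIC))
E
```

```text
7.55 [444.26 -29.43 184.52] jaw yaw -162.22 toolz [ 0.0147  0.0026 -0.9999] [ 0.72  0.42 -0.29] 85.68 [ 0.     0.068 -0.108 -0.05   0.065 -0.002]
```

View pics/sc.png

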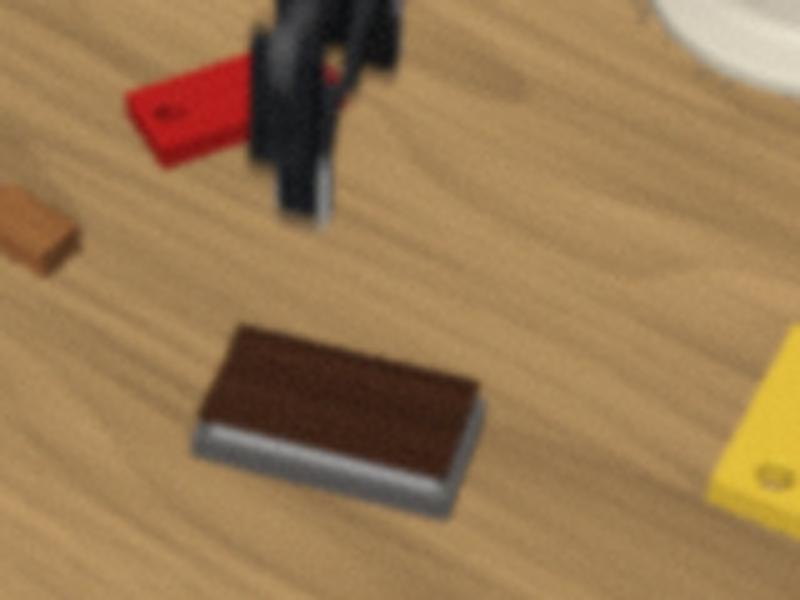

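View pics/wc.png

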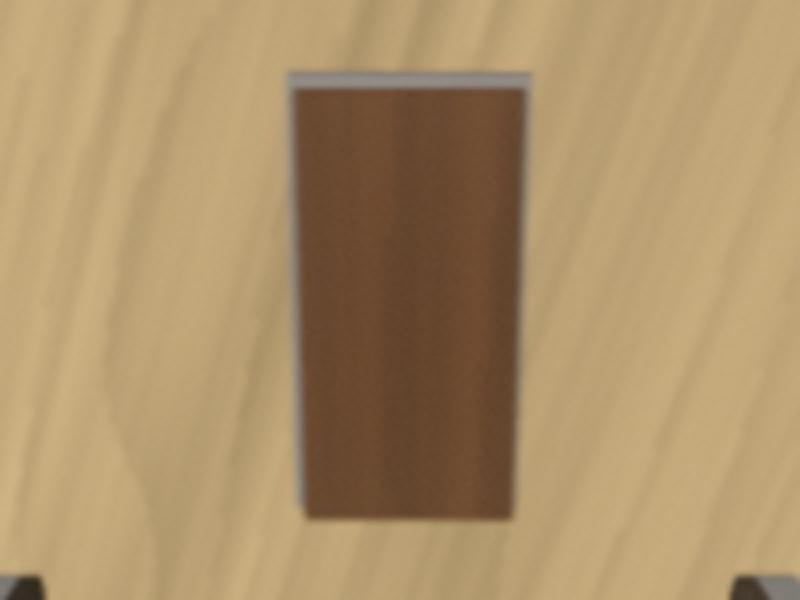

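Emit:
step_arm:
  series:
    - [0.03,0.04,0.03,0,0,-0.012]
    - [0.08,0.115,0.03,0,0,-0.03]
    - [0.14,0.2,0.03,0,0,-0.053]
    - [0.2,0.285,0.03,0,0,-0.075]
    - [0.26,0.37,0.03,0,0,-0.098]
    - [0.32,0.455,0.03,0,0,-0.12]
    - [0.38,0.54,0.03,0,0,-0.144]
    - [0.43,0.615,0.03,0,0,-0.163]
    - [0.455,0.65,0.03,0,0,-0.172]
    - [0.462,0.659,0.03,0,0,-0.174]
    - [0.462,0.659,0.03,0,0,-0.174]
    - [0.462,0.659,0.03,0,0,-0.174]

```text
clock: 8.55
position: [624.3, 232.7, 189.2]
ee_rot: [0.72, -0.694, -0.0, 0.001]
contact_force: [-0.2, -0.8, 0.4]
gripper_width: 85.5
```

```bash
python3 look.py e wrist top; python3 - <<'E'
import cv2
a=cv2.imread("pics/wrist_e.png");cv2.imwrite("pics/wc.png",cv2.resize(a[100:250,156:356],(800,600),interpolation=cv2.INTER_CUBIC))
a=cv2.imread("pics/top_e.png");cv2.imwrite("pics/tc.png",cv2.resize(a[180:240,230:310],(800,600),interpolation=cv2.INTER_CUBIC))
E
```

```text
8.65 [624.39 232.25 190.01] jaw yaw -178.01 toolz [-5.e-04 -2.e-04 -1.e+00] [-0.23  0.32  0.09] 85.43 [-0.003 -0.008  0.003  0.     0.003 -0.001]
```

View pics/wc.png

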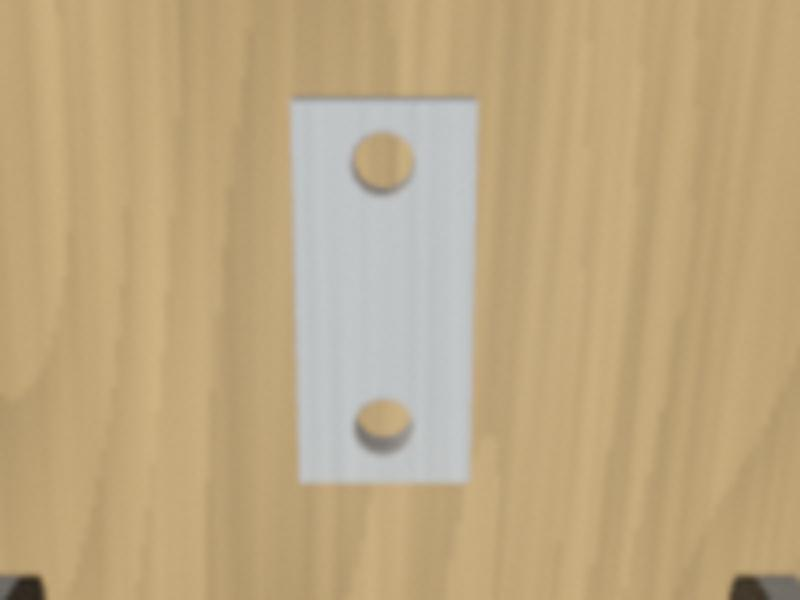

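View pics/tc.png

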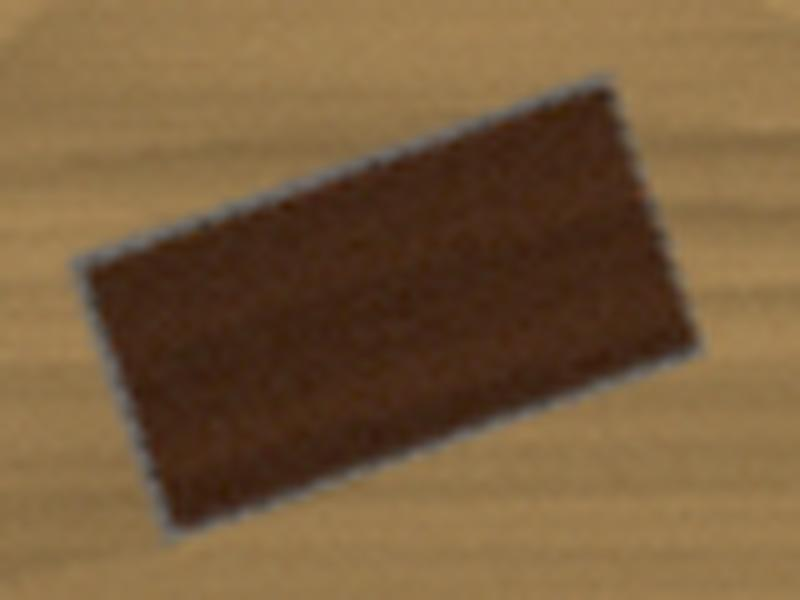

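```bash
python3 - <<'E'
from h import *
def rep(n,q):
    v=q[0]-q[3]+q[1]-q[2]; print(n,q.mean(0),np.linalg.norm(q-np.roll(q,1,0),axis=1).round(1),np.degrees(np.arctan2(v[1],v[0]))%180)
w,s=pickle.load(open("pics/wrist_e.pkl","rb"))
f=lambda p,z:ray(w,np.array(p)/4-.375+[156,100],z)[:,:2]
rep("upper",f([(291,98),(478,98),(469,484),(300,484)],16))
h=f([(383,162),(383.5,426)],16);v=h[0]-h[1];print(h.mean(0),np.linalg.norm(v),np.degrees(np.arctan2(v[1],v[0]))%180)
t,s=pickle.load(open("pics/top_e.pkl","rb"))
g=lambda p,z:ray(t,np.array(p)/10-.45+[230,180],z)[:,:2]
q=g([(88,268),(175,528),(698,345),(610,88)],30);rep("sheet",q)
w,s=pickle.load(open("pics/wrist_d.pkl","rb"))
rep("sheet wrist",f([(293,89),(527,89),(512,519),(306,519)],30))
E
```

```text
upper [625.26998256 233.73693117] [111.5  50.  111.5  50. ] 92.06373827582345
[625.64600676 233.11229262] 76.25856343679659 92.15118469023277
sheet [439.40685297 -30.77140027] [119.2  58.8 119.3  58.6] 107.65640618721551
sheet wrist [441.66056063 -29.97377339] [119.1  59.4 118.7  58.5] 108.09899143646523
```

Emit:
step_arm:
  series:
    - [0,0,-0.08,0,0,0]
    - [0,0,-0.17,0,0,0]
    - [0,0,-0.26,0,0,0]
    - [0,0,-0.34,0,0,0]
    - [0,0,-0.39,0,0,0]
    - [0,0,-0.415,0,0,0]
    - [0,0,-0.424,0,0,0]
    - [0,0,-0.424,0,0,0]
    - [0,0,-0.424,0,0,0]
    - [0,0,-0.424,0,0,0]

```text
clock: 9.48
position: [626.3, 234.1, 22.4]
ee_rot: [0.72, -0.694, 0.001, -0.002]
contact_force: [0.3, -1.0, 1.2]
gripper_width: 85.3
```

```bash
python3 look.py f wrist; python3 - <<'E'
import cv2
a=cv2.imread("pics/wrist_f.png");cv2.imwrite("pics/wc.png",cv2.resize(a[100:384,66:446],(760,568),interpolation=cv2.INTER_CUBIC))
E
```

```text
9.5333 [626.14 234.11  22.22] jaw yaw -177.95 toolz [ 0.0031  0.0019 -1.    ] [-0.91 -0.13 -0.  ] 85.2 [ 0.003  0.005 -0.005 -0.002  0.001 -0.002]
```

View pics/wc.png

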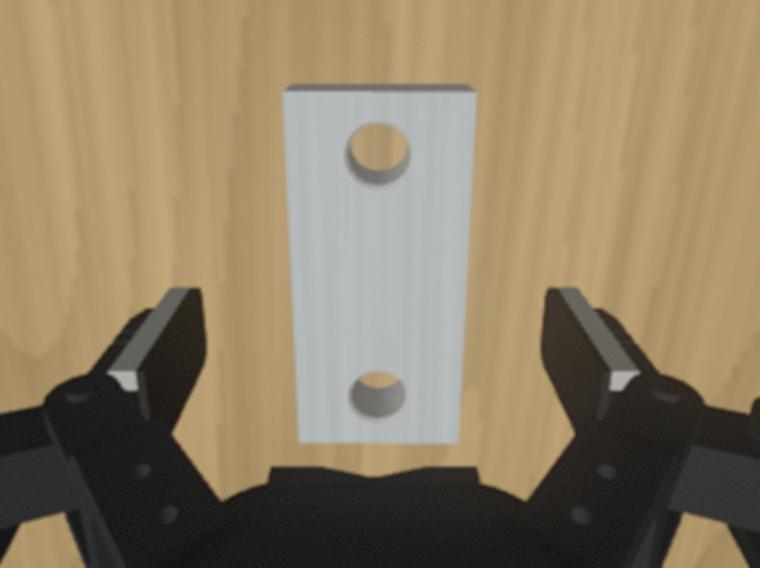

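```bash
python3 - <<'E'
from h import *
from bench import arm
def rep(n,q):
    v=q[0]-q[3]+q[1]-q[2]; print(n,q.mean(0),np.linalg.norm(q-np.roll(q,1,0),axis=1).round(1),np.degrees(np.arctan2(v[1],v[0]))%180)
w,s=pickle.load(open("pics/wrist_f.pkl","rb"));print(s["position"])
f=lambda p,z:ray(w,np.array(p)/2-.25+[66,100],z)[:,:2]
rep("upper",f([(283,91),(476,91),(459,443),(299,443)],16))
h=f([(378,154),(377.5,395)],16);print(h.mean(0),np.linalg.norm(h[0]-h[1]))
E
```

```text
[626.13808719 234.10941223  22.2220393 ]
upper [625.27205484 233.89477244] [110.7  49.8 110.5  50.4] 92.21601036272878
[625.70747137 233.34364998] 75.97395259747621
```

Emit:
step_arm:
  series:
    - [-0.001,0,-0.01,0,0,0]
    - [-0.001,0,-0.02,0,0,0]
    - [-0.001,0,-0.03,0,0,0]
    - [-0.001,0,-0.038,0,0,0]
    - [-0.001,0,-0.044,0,0,0]
    - [-0.001,0,-0.044,0,0,0]
    - [-0.001,0,-0.044,0,0,0]
    - [-0.001,0,-0.044,0,0,0]
    - [-0.001,0,-0.044,0,0,0]
    - [-0.001,0,-0.044,0,0,0]

```text
clock: 10.37
position: [624.9, 233.6, 2.7]
ee_rot: [0.72, -0.694, 0.0, -0.0]
contact_force: [0.3, -0.3, 0.4]
gripper_width: 85.3
```

Emit:
step_arm:
  series:
    - [0,0,0,0,0,0]
    - [0,0,0,0,0,0]
    - [0,0,0,0,0,0]
    - [0,0,0,0,0,0]
    - [0,0,0,0,0,0]
    - [0,0,0,0,0,0]
    - [0,0,0,0,0,0]
    - [0,0,0,0,0,0]
    - [0,0,0,0,0,0]
  jaw: -1

```text
clock: 11.12
position: [625.1, 233.8, 3.1]
ee_rot: [0.72, -0.694, 0.0, -0.001]
contact_force: [-0.6, 0.1, 4.7]
gripper_width: 48.2
```

```bash
python3 look.py g wrist; python3 - <<'E'
import cv2
a=cv2.imread("pics/wrist_g.png");cv2.imwrite("pics/wc.png",cv2.resize(a[100:384,66:446],(760,568),interpolation=cv2.INTER_CUBIC))
E
```

```text
11.1667 [625.11 233.81   3.04] jaw yaw -177.94 toolz [ 1.e-03  5.e-04 -1.e+00] [-0.39  0.71  5.18] 48.16 [-0.    -0.001 -0.    -0.     0.     0.002]
```

View pics/wc.png

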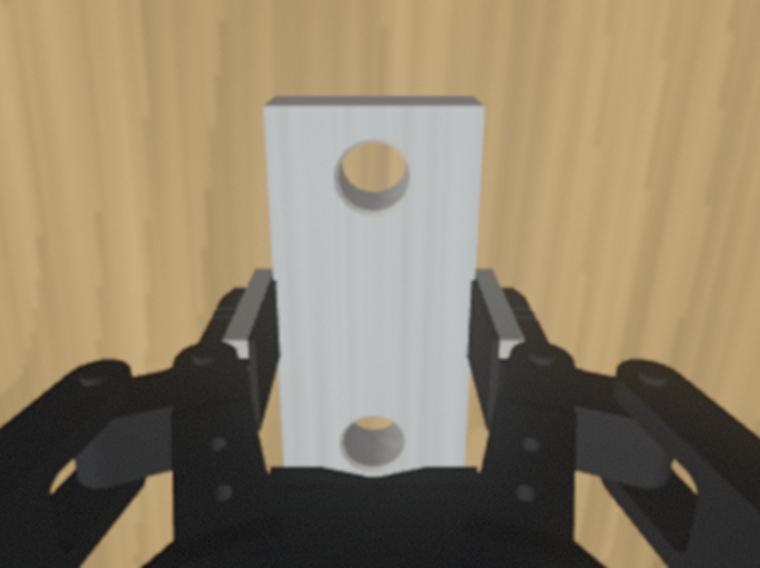

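```bash
python3 - <<'E'
from h import *
from scipy.spatial.transform import Rotation as R
w,s=pickle.load(open("pics/wrist_g.pkl","rb"));P=s["position"];Rm=R.from_quat(s["ee_rot"]).as_matrix()
f=lambda p,z:(ray(w,np.array(p)/2-.25+[66,100],z)-P)@Rm
print(f([(264,104),(484,104),(372,176),(372.5,440)],16))
E
```

```text
[[ 55.19791609 -25.43936658 -12.95754459]
 [ 55.25891445  24.34641461 -13.00772864]
 [ 38.25018387  -0.98720533 -12.97413065]
 [-37.06869775  -0.81696172 -12.93853766]]
```

Emit:
step_arm:
  series:
    - [0,0,0.01,0,0,0]
    - [0,0,0.03,0,0,0]
    - [0,0,0.07,0,0,0]
    - [0,0,0.13,0,0,0]
    - [0,0,0.2,0,0,0]
    - [0,0,0.27,0,0,0]
    - [0,0,0.3,0,0,0]
    - [0,0,0.3,0,0,0]

```text
clock: 11.83
position: [626.2, 234.3, 126.1]
ee_rot: [0.72, -0.694, 0.001, -0.003]
contact_force: [0.1, -0.1, -1.7]
gripper_width: 48.2
```

```bash
python3 look.py i wrist; python3 - <<'E'
import cv2
a=cv2.imread("pics/wrist_i.png");cv2.imwrite("pics/wc.png",cv2.resize(a[100:384,66:446],(760,568),interpolation=cv2.INTER_CUBIC))
E
```

```text
11.8833 [624.79 233.71 123.3 ] jaw yaw -177.99 toolz [ 0.0013  0.0016 -1.    ] [ 0.14 -0.46 -3.12] 48.39 [ 0.001  0.042 -0.053 -0.02   0.005 -0.002]
```

View pics/wc.png

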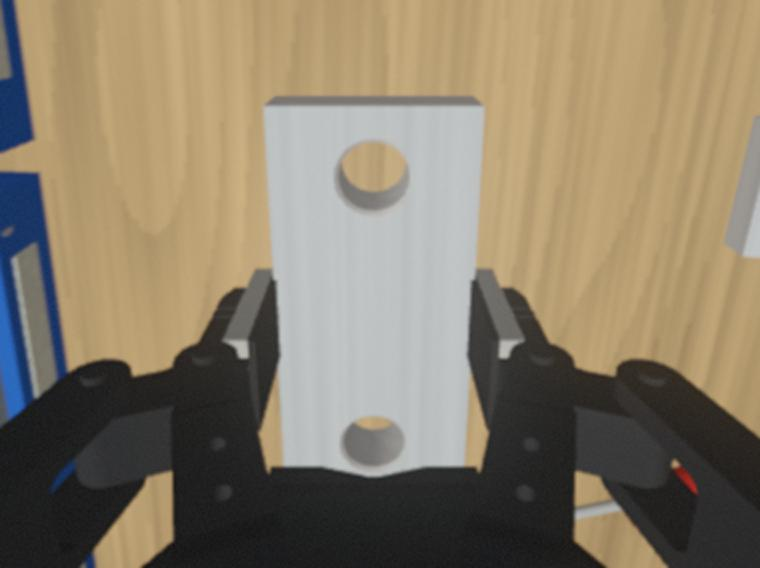

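Emit:
step_arm:
  series:
    - [-0.02,-0.028,0,0,0,0.008]
    - [-0.06,-0.085,0,0,0,0.023]
    - [-0.115,-0.164,0,0,0,0.043]
    - [-0.17,-0.243,0,0,0,0.064]
    - [-0.225,-0.321,0,0,0,0.085]
    - [-0.28,-0.4,0,0,0,0.106]
    - [-0.335,-0.478,0,0,0,0.127]
    - [-0.39,-0.557,-0.01,0,0,0.148]
    - [-0.435,-0.621,-0.04,0,0,0.164]
    - [-0.455,-0.65,-0.07,0,0,0.172]
    - [-0.46,-0.657,-0.08,0,0,0.174]
    - [-0.46,-0.657,-0.08,0,0,0.174]

```text
clock: 12.88
position: [438.1, -30.5, 88.3]
ee_rot: [0.807, -0.591, -0.002, 0.002]
contact_force: [0.4, 0.5, -1.2]
gripper_width: 48.3
```

Emit:
step_arm:
  series:
    - [0,0,-0.02,0,0,0]
    - [0,0,-0.05,0,0,0]
    - [0,0,-0.08,0,0,0]
    - [0,0,-0.1,0,0,0]
    - [0,0,-0.105,0,0,0]
    - [0,0,-0.105,0,0,0]
    - [0,0,-0.105,0,0,0]
    - [0,0,-0.105,0,0,0]

```text
clock: 13.55
position: [441.4, -28.9, 49.0]
ee_rot: [0.808, -0.59, 0.0, -0.001]
contact_force: [0.4, 0.5, -2.5]
gripper_width: 48.5
```

```bash
python3 look.py j wrist; python3 - <<'E'
import cv2
a=cv2.imread("pics/wrist_j.png");cv2.imwrite("pics/wc.png",cv2.resize(a[100:384,66:446],(760,568),interpolation=cv2.INTER_CUBIC))
E
```

```text
13.6 [441.31 -29.01  49.03] jaw yaw -162.28 toolz [ 1.4e-03  3.0e-04 -1.0e+00] [ 0.15 -0.06 -2.35] 48.15 [-0.002 -0.005 -0.003 -0.     0.003  0.   ]
```

View pics/wc.png

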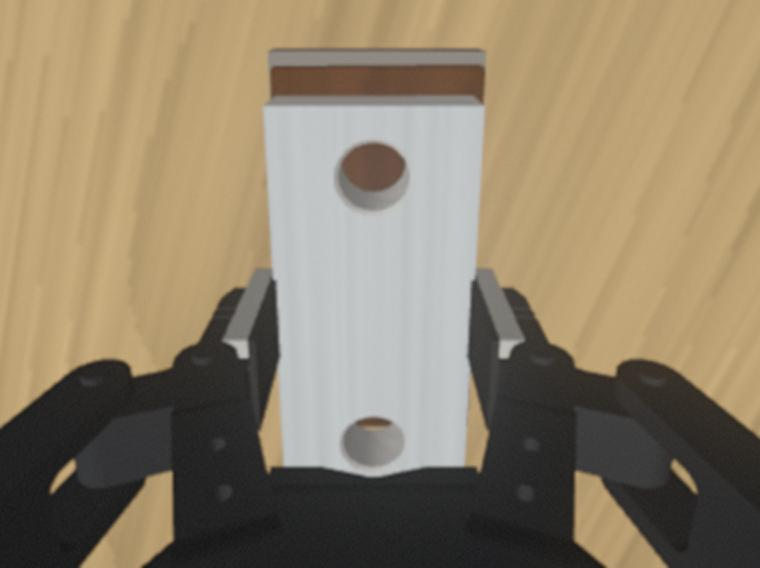

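```bash
python3 - <<'E'
from h import *
from scipy.spatial.transform import Rotation as R
w,s=pickle.load(open("pics/wrist_j.pkl","rb"));P=s["position"];Rm=R.from_quat(s["ee_rot"]).as_matrix()
f=lambda p,z:(ray(w,np.array(p)/2-.25+[66,100],z)-P)@Rm
print("plate",f([(264,104),(485,104)],P[2]+13))
print("sheet",f([(272,66),(484,66)],30.))
print("tray",f([(270,50),(486,50)],14.))
E
```

```text
plate [[ 55.32013681 -25.35047083 -12.9587164 ]
 [ 55.39316175  24.63383876 -13.02919507]]
sheet [[ 60.66188344 -28.6375856   19.07989679]
 [ 60.74290738  29.98220025  18.99724151]]
tray [[ 63.84882637 -31.76017373  35.08463577]
 [ 63.93670527  33.33872201  34.99284458]]
```

Emit:
step_arm:
  series:
    - [-0.001,-0.0015,-0.01,0,0,0]
    - [-0.001,-0.0015,-0.02,0,0,0]
    - [-0.001,-0.0015,-0.029,0,0,0]
    - [-0.001,-0.0015,-0.034,0,0,0]
    - [-0.001,-0.0015,-0.034,0,0,0]
    - [-0.001,-0.0015,-0.034,0,0,0]
    - [-0.001,-0.0015,-0.034,0,0,0]
    - [-0.001,-0.0015,-0.034,0,0,0]

```text
clock: 14.27
position: [440.4, -29.9, 35.0]
ee_rot: [0.807, -0.59, 0.0, -0.0]
contact_force: [0.0, 0.7, -2.5]
gripper_width: 48.2
```

```bash
python3 look.py k wrist scene; python3 - <<'E'
import cv2
a=cv2.imread("pics/wrist_k.png");cv2.imwrite("pics/wc.png",cv2.resize(a[110:200,186:321],(780,520),interpolation=cv2.INTER_CUBIC))
a=cv2.imread("pics/scene_k.png");cv2.imwrite("pics/sc.png",cv2.resize(a[110:230,190:350],(800,600),interpolation=cv2.INTER_CUBIC))
E
```

```text
14.3667 [440.43 -29.82  35.05] jaw yaw -162.3 toolz [ 3.e-04  1.e-04 -1.e+00] [-0.28 -0.27 -1.57] 48.42 [-0.001 -0.     0.001  0.    -0.002 -0.   ]
```

View pics/wc.png

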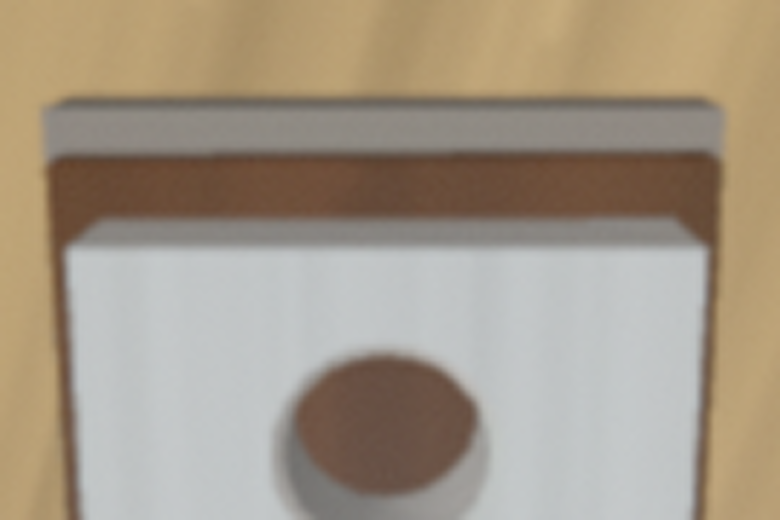

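View pics/sc.png

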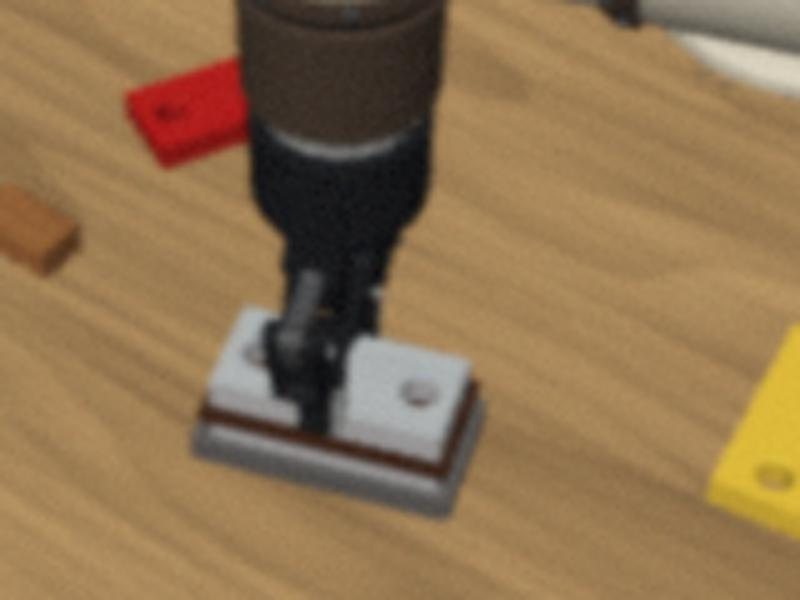

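```bash
python3 - <<'E'
from h import *
from scipy.spatial.transform import Rotation as R
w,s=pickle.load(open("pics/wrist_k.pkl","rb"));P=s["position"];Rm=R.from_quat(s["ee_rot"]).as_matrix()
f=lambda p,z:(ray(w,np.array(p)/5.778-.41+[186,110],z)-P)@Rm
print("plate",f([(66,246),(708,246)],P[2]+13))
print("sheet",f([(48,162),(720,162)],30.))
print("tray",f([(43,110),(724,110)],14.))
E
```

```text
plate [[ 55.18220171 -25.55248634 -12.98899009]
 [ 55.23971664  24.74004692 -13.00893177]]
sheet [[ 59.63416187 -30.19087931   5.04949362]
 [ 59.70122282  28.87150226   5.02607458]]
tray [[ 62.77456564 -33.58493593  21.05089073]
 [ 62.84886376  32.13765615  21.02483082]]
```

Emit:
step_arm:
  series:
    - [0.0003,0.0015,-0.001,0,0,0]
    - [0.0003,0.0015,-0.002,0,0,0]
    - [0.0003,0.0015,-0.003,0,0,0]
    - [0.0003,0.0015,-0.004,0,0,0]
    - [0.0003,0.0015,-0.005,0,0,0]
    - [0.0003,0.0015,-0.006,0,0,0]
    - [0.0003,0.0015,-0.006,0,0,0]
    - [0.0003,0.0015,-0.006,0,0,0]

```text
clock: 15.03
position: [440.5, -29.3, 33.0]
ee_rot: [0.808, -0.59, 0.0, -0.0]
contact_force: [-2.2, 1.0, 5.1]
gripper_width: 47.9
```

```bash
python3 look.py l wrist
```

```text
15.0833 [440.44 -29.26  32.97] jaw yaw -162.29 toolz [ 1.e-04 -0.e+00 -1.e+00] [-2.2   1.26  6.04] 48.08 [-0.    -0.    -0.     0.001 -0.001  0.   ]
```

Emit:
step_arm:
  series:
    - [0,0,0,0,0,0]
    - [0,0,0,0,0,0]
    - [0,0,0,0,0,0]
    - [0,0,0,0,0,0]
    - [0,0,0,0,0,0]
    - [0,0,0,0,0,0]
    - [0,0,0.02,0,0,0]
    - [0,0,0.06,0,0,0]
    - [0,0,0.13,0,0,0]
    - [0,0,0.22,0,0,0]
    - [0,0,0.32,0,0,0]
    - [0,0,0.4,0,0,0]
  jaw: 1

```text
clock: 16.08
position: [440.7, -29.4, 196.0]
ee_rot: [0.808, -0.59, 0.001, -0.001]
contact_force: [1.0, 0.4, 0.2]
gripper_width: 85.0
```

Emit:
step_arm:
  series:
    - [0,-0.05,0.03,0,0,0]
    - [0,-0.13,0.06,0,0,0]
    - [0,-0.23,0.06,0,0,0]
    - [0,-0.33,0.06,0,0,0]
    - [0,-0.43,0.06,0,0,0]
    - [0,-0.52,0.06,0,0,0]
    - [0,-0.58,0.06,0,0,0]
    - [0,-0.6,0.06,0,0,0]
    - [0,-0.6,0.06,0,0,0]

```text
clock: 16.83
position: [440.0, -270.7, 216.5]
ee_rot: [0.807, -0.591, -0.0, 0.0]
contact_force: [0.5, 0.4, 1.2]
gripper_width: 85.5
```

```bash
python3 look.py m scene top wrist; python3 - <<'E'
import cv2,numpy as np
a=cv2.imread("pics/top_m.png");b=cv2.imread("pics/scene_m.png")
c=lambda i:cv2.resize(i,(560,420),interpolation=cv2.INTER_CUBIC)
cv2.imwrite("pics/tc.png",cv2.resize(a[180:240,230:310],(800,600),interpolation=cv2.INTER_CUBIC))
cv2.imwrite("pics/sc.png",cv2.resize(b[160:220,215:295],(800,600),interpolation=cv2.INTER_CUBIC))
E
```

```text
16.9833 [ 440.27 -268.34  216.69] jaw yaw -162.26 toolz [ 0.e+00  3.e-04 -1.e+00] [-0.04  0.63 -0.48] 85.54 [ 0.013 -0.007 -0.001  0.002  0.002  0.002]
```

View pics/tc.png

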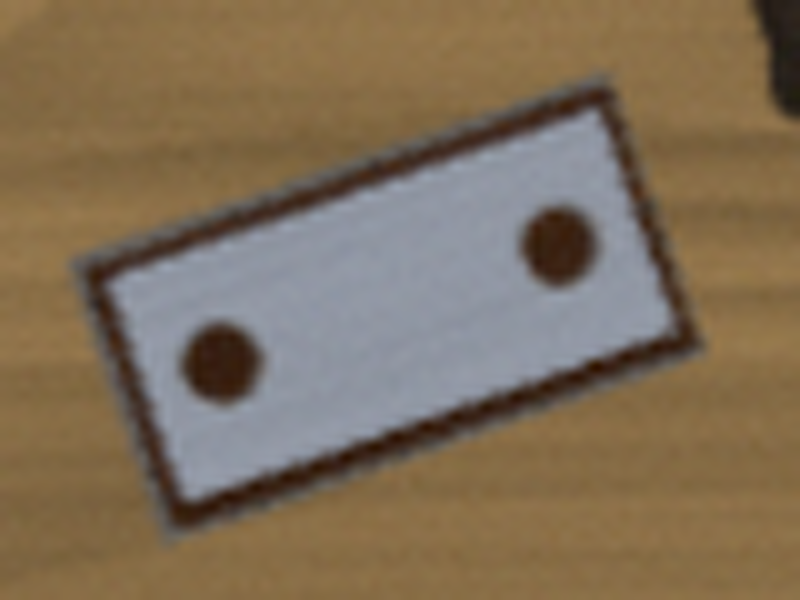

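View pics/sc.png

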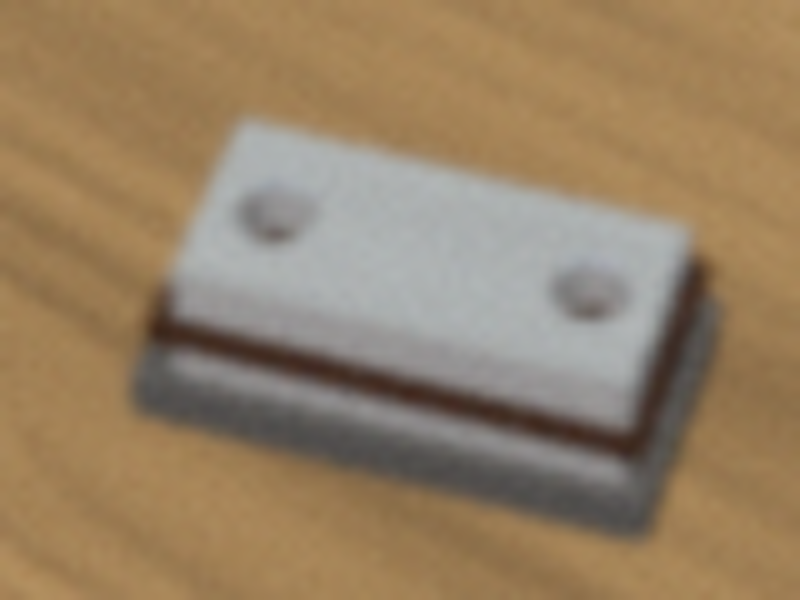

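```bash
python3 - <<'E'
from h import *
from bench import arm
t,s=pickle.load(open("pics/top_m.pkl","rb"));im=t["image"];S=8
x,y,w,h=230,180,74,56
c=cv2.resize(im[y:y+h,x:x+w],None,fx=S,fy=S,interpolation=cv2.INTER_CUBIC).astype(int)
m=((c[...,2]>c[...,0]-2)&(c[...,2]>125)).astype(np.uint8)*255
m=cv2.morphologyEx(m,cv2.MORPH_OPEN,np.ones((25,25),np.uint8))
cnt=(rectworld(t,m,0)+.5)/S-.5+[x,y];r=fit(t,cnt,46);print("upper",r,np.degrees(r[2])%180)
q=ray(t,np.array([(221,363),(560,246)])/10-.45+[230,180],46);v=q[0]-q[1];print(q.mean(0),np.degrees(np.arctan2(v[1],v[0]))%180,np.linalg.norm(v))
s=arm.read_state();print(s["contact_force"],s["position"],s["clock"])
E
```

```text
upper (array([439.53967285, -29.64229202]), array([110.20185852,  49.63503265]), np.float64(-1.2634446338143777)) 107.60995483398439
[439.58718587 -29.39184891  46.        ] 107.54459174261024 76.10784164979616
[-0.03644487  0.63009137 -0.47590968] [ 440.26971649 -268.34180946  216.69200831] 16.9833
```

```bash
python3 -c "
from bench import arm
print(arm.job_done())"
```

```text
the job is handed in; nothing more can be done
None
```

I laid the full-size brown sheet on the tray's plate, then laid the second two-hole plate on the sheet. I handed the job in at about 17 s of the 53 s allowed. Both pieces were lowered slowly until they touched, at about 4 N and 6 N, before the gripper opened. The arm was then moved well clear of the stack.

**Upper plate against the tray's plate:** in the top camera its centre is off by less than 0.5 mm by outline and about 1.1 mm by the holes. Its angle agrees within about 0.2° (107.6° against 107.8°).

**Sheet against the tray's plate:** it lay within about 0.8 mm and 0.1°, with an even rim all round in the last pictures. That figure was measured before the upper plate went on; afterwards I only looked at the rim.

**Tray's plate after placing:** it is covered now, so I could not measure it again directly. In the last pictures it looks undisturbed.

The cameras disagreed with each other by about 1 to 4 mm in absolute position, the scene camera being the worst. I therefore relied on comparisons within one camera and on the wrist camera, and no check failed.

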